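# Roll up the mixing bay's shutter and mix a bottle of leather finish

### The job

Roll the slatted shutter of the mixing bay all the way up until it stays open by itself with the hand off it. Then take the amber bottle with the yellow cap, hold it upright and press it down on the mixer's sprung pad inside the bay until the pad is fully down, keep it pressed for about a second, let the pad come back up, and leave the bottle standing upright and free in the middle of the pad with the shutter still open. Leave the white bottle, the pot lid and the brush where they are, and do not tip the amber bottle over.

Things in the scene. Friction and masses are not known exactly. Their poses are not given: they have to be found in the camera images.
- bay: Fixed mixing bay: grey plinth 350 x 280 mm, 50 mm high, between two half-round side tracks (y = +-134 mm, outer radius 176 mm, 256 mm clear between), a sill 88 mm high across its front at bay x = -160 mm. Origin on the table under the arch's axis, midway between the tracks; x points into the bay from its open front, which faces the robot; y left, z up. Its place and turn vary.
- arch_axis (a point): Middle of the line, along the bay's y, about which the half-round tracks bend and the shutter turns; 70 mm above the table.
- lamp_bar (a point): Middle of the underside of the white lamp bar over the bay, 386 mm above the table: 60 mm deep (bay x = -43 to +17 mm), 340 mm long, on posts at y = +-152 mm. An upright hand at the open lift bar or at the pad strikes it; one leaning back to the bay's front, towards the robot, by 25 to 35 degrees does not.
- shutter (a joint): Angle of the slatted wooden shutter: 0 shut, 1.117 rad fully open at its stop; its front edge goes up, then back. Slats' outside face at radius 162 mm, 248 mm wide, over 80 degrees of arc. About 0.7 kg; takes up to 5 N at the lift bar. Let go below about 0.75 rad it drops shut; past about 0.95 its weight takes it to the stop and it stays.
- lift_bar (a point): Middle of the yellow lift bar on the shutter's front edge: round, 12 mm thick, 160 mm long along the bay's y, a stem at each end, 200 mm from the arch's axis, 32 mm clear of the slats. Shut: 18 degrees above level in front of the axis (132 mm high); open: 82 degrees (268 mm high). Pinch it, or push it up from below with fingers leaning 20 to 35 degrees.
- pad (a joint): How far the mixer's round pad is pressed, m: 0 up, 0.008 fully down. Sprung: starts to move at about 4 N, fully down at about 14 N. The bottle's weight alone does not press it; a bottle let go while the pad is down is thrown up.
- pad_top (a point): Centre of the top of the mixer's black rubber pad, a flat disc 68 mm across, at bay x = -60 mm, y = 0, 92 mm above the table when up. The blue mixer body under it spans bay x = -115 to -5 mm, y = +-65 mm, its top 68 mm above the table.
- finish_mid (a point): Centre (half-way up) of the amber bottle with yellow cap: round, 46 mm across from its foot up to 70 mm, then a shoulder to a cap 27 mm across, 100 mm high in all; z axis up along the bottle. It weighs 0.14 to 0.28 kg and stands on one of the two plywood risers (110 x 110 mm, 70 mm high) left and right of the bay's front.
- primer_mid (a point): Centre (half-way up) of a white bottle with a blue cap, same shape and size as the amber one, on the other riser. Not to be moved.
- pot_lid: Yellow round pot lid lying on the table, 90 mm across, 12 mm high; origin at the centre of its underside. Not to be moved.
- brush: Small hand brush, 140 mm long, 42 mm wide, 20 mm high, lying on the table; origin at its middle underside, x along it. Not to be moved.

How it is judged:
By the outcome, as a careful person would: the job done as asked, in the order asked, and still so for the second after the job is handed in, with the robot touching nothing.
It also fails if it takes over 72 s, if anything falls off the work surface, if the arm or the gripper's body presses on something with over 40 N, if the wrist force passes 120 N, or if a joint passes its speed limit or range.

### The arm

A 6-joint arm with a two-finger parallel gripper is mounted at the origin on the work surface. World frame = base frame: x ahead of the robot, y to its left, z up, the work surface at z = 0. Lengths are in m, angles in rad, forces in N, time in s.
With the tool pointing down it reaches from about 0.35 to 0.8 m from the base axis. Payload 7.3 kg.
Tool frame: the origin (TCP) lies at the very end of the fingers, on their centre line; the grasp point (between the pads) lies 19 mm behind it (r.tcp_to_grasp is the distance from the TCP to the grasp point, in m); x points along the fingers, y is the direction in which the jaws open and shut, and the axes are right-handed (so a half turn about x gives the same grasp; the last joint's range is limited). The gripper opens to 85 mm and grips with 20 to 120 N. Pads are 22 mm wide; open, the fingers measure 114 mm over their backs; the gripper's body (76 mm by 85 mm) begins 54 mm behind the grasp point. The pads swing forward as they close: fully open they stand 13 mm farther back than shut.
Start: joints at [1.024, 0.342, 1.524, -0, 1.275, -0.146], TCP at [0.205, 0.483, 0.202] pointing down, gripper open.
Joint ranges: [-2.53, 2.53], [-0.77, 2.02], [0.04, 2.7], [-1, 4.14], [0.28, 2.66], [-3.11, 3.11]. Speed limits (rad/s): [2.57, 2.57, 3.14, 3.14, 3.14, 3.14].

### API

Orientations are given as a unit quaternion [w, x, y, z].
In Python, from plant import r gives the robot as it stands. The module is installed in compiled form; this text tells all that it offers.
- The arm moves only by the tool arm_command, never from a script. Its arguments are lists of equal length, an entry for each row: "offset": the shift along the tool's x, y, z in m, a list of three; "rot": the turn, a rotation vector about the tool's x, y, z in degrees, a list of three; "jaw": the opening, from 0 (shut) to 1 (fully open). In form: {"offset": [[dx, dy, dz], ...], "rot": [[rx, ry, rz], ...], "jaw": [jaw, ...]}. A call has 1 to 10 rows; each row is the pose to reach, as a shift and turn from the pose commanded when the call began, along the tool's axes at that moment; what a row does not reach only later rows make up. A row lasts 1/8 s, in which the tool goes at most 62.5 mm and 10.7 degrees, less where a joint would pass 70% of its speed; a pose out of reach is approached as far as the arm can. A call with a gripper value outside its range is refused whole. The fingers move at their own pace and stop on an object; "squeeze" is the grip in N (left out, the last holds). Time passes only in rows, so rows that repeat a pose let the fingers close. It gives the time, the measured TCP pose, the force and the opening at its end, in the units of the state.
- r.observe(): the state, without advancing time (a new reading comes with each control period).
- r.read_camera(name): name is "scene" or "top"; returns (picture, depth): 420x560x3 uint8, red, green, blue; 420x560 float32, m along the optical axis (not along the pixel's ray), 0 where there is no reading.
- r.get_calibration(name): a dict with "intrinsics" (3x3 intrinsics, pixels), "R" (3x3) and "t" (3): a world point X has camera coordinates R X + t. Camera axes: x right, y down, z forward; pixel columns grow to the right and rows downward; lengths in m; the calibration is good to about 2 mm. A picture is of the moment at which its call begins. get_calibration takes no time and is no camera call.
- r.finish_job(): hands the job in, once; it reports no verdict.
The state is a dict: "t": time; "joints": joint angles; "qvel": joint speeds; "tau": joint torques, N m; "ee_pos": TCP position; "orientation": TCP orientation; "contact_force": force on the tool from outside, world axes, zero at the start; "wrist_torque": the same for the moment, N m; "width": opening from 0.0 (shut) to 1.0 (fully open).
Only numpy, scipy, OpenCV 4.12 (cv2) and the standard library are available. Lean on these libraries where they do the work, as an engineer would, in place of code of your own. Each camera call takes 0.05 s, during which the arm holds its last target. There are 200 camera calls.

## Working session

There is one attempt and no reset: what is moved stays moved. The work goes in short steps, Python scripts to look and compute and a tool call to move; the robot and the scene stay as the last step left them, time stands still between calls to the robot, and variables do not carry over. Pictures are saved under pics/ and viewed, about 8 in all and at most 12, crops included, and the job is handed in when it is done.

Besides the shell and the picture viewer there is one more tool, called as name(argument=value, ...), one argument or row to a line, values as JSON. arm_command: Moves the arm, as the interface text tells. Its arguments: {"type":"object","properties":{"offset":{"type":"array"},"rot":{"type":"array"},"jaw":{"type":"array"},"squeeze":{"type":"number"}},"required":["offset","rot","jaw"]}

```bash
mkdir -p pics
python3 - <<'E'
from plant import r
import cv2,numpy as np
print(r.observe())
for n in("scene","top"):
    p,d=r.read_camera(n); cv2.imwrite(f"pics/{n}0.png",p[:,:,::-1]); np.save(f"pics/{n}0.npy",d); c=r.get_calibration(n); print(n,c)
E
```

```text
{'t': 0.0, 'joints': array([ 1.02399647e+00,  3.42717785e-01,  1.52505143e+00,  3.15888267e-05,
        1.27539638e+00, -1.45996226e-01]), 'qvel': array([ 0.00093452, -0.00088659, -0.0011688 , -0.0021195 ,  0.00020508,
        0.00123904]), 'tau': array([ 1.27802872e-03, -4.33649933e+01, -2.46025032e+01,  8.56305542e-05,
        7.52069056e-03,  1.53861811e-05]), 'ee_pos': array([0.20455973, 0.48300939, 0.20161655]), 'orientation': array([ 0.6927555 ,  0.14024257,  0.69315321, -0.14128149]), 'contact_force': array([ 1.1021744 , -0.43560995, -0.72022849]), 'wrist_torque': array([0.02207555, 0.01504719, 0.02979799]), 'width': 0.9963932217752124}
scene {'intrinsics': array([[454.57281085,   0.        , 282.04056564],
       [  0.        , 454.57281085, 209.03028411],
       [  0.        ,   0.        ,   1.        ]]), 'R': array([[ 0.17807069,  0.98398532, -0.00798271],
       [ 0.57665375, -0.11092292, -0.8094236 ],
       [-0.7973464 ,  0.13953136, -0.58717094]]), 't': array([-0.11769521, -0.10786931,  1.61588369])}
top {'intrinsics': array([[426.73230666,   0.        , 281.88381423],
       [  0.        , 426.73230666, 208.23722124],
       [  0.        ,   0.        ,   1.        ]]), 'R': array([[-0.02204872, -0.99975133,  0.00333772],
       [-0.99083675,  0.02140689, -0.13335769],
       [ 0.13325308, -0.0062475 , -0.99106235]]), 't': array([0.02622054, 0.55222849, 1.21808769])}
```

View pics/scene0.png

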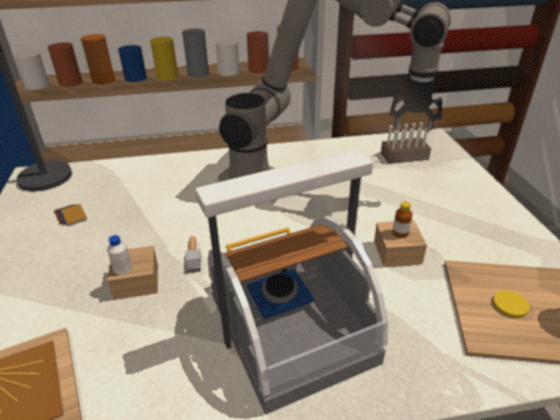

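View pics/top0.png

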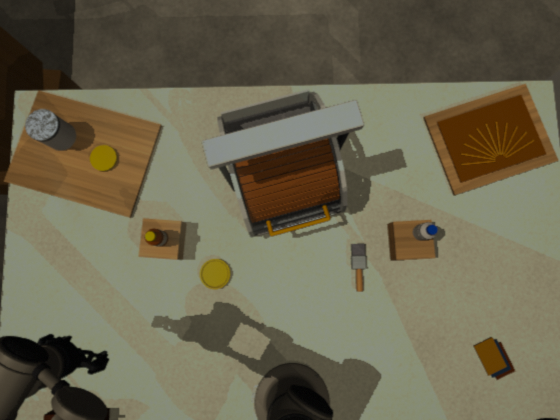

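The scene picture looks at the robot from behind the bay, and the top picture has +x up. In the top picture the lift bar runs from about (270,230) to (330,212), the lamp bar from (205,150) to (362,115), and the amber cap is at (153,237). The lid is at (216,273), the brush at (360,267) and the white bottle at (428,231). Next I'll measure these with the depth data.

```bash
cat > h.py <<'E'
import numpy as np,cv2
from plant import r
def cloud(n,d):
    c=r.get_calibration(n);K=c["intrinsics"];v,u=np.mgrid[:420,:560]
    P=np.stack([(u-K[0,2])/K[0,0]*d,(v-K[1,2])/K[1,1]*d,d],-1)
    return (P-c["t"])@c["R"]
E
python3 - <<'E'
from h import *
for n in("top","scene"):
    p=cv2.imread(f"pics/{n}0.png");d=np.load(f"pics/{n}0.npy");W=cloud(n,d);hsv=cv2.cvtColor(p,cv2.COLOR_BGR2HSV)
    W[d==0]=-9
    def show(name,m):
        P=W[m]
        if len(P)<4: print(n,name,len(P));return
        print(n,name,len(P),"med",np.median(P,0).round(4),"lo",np.percentile(P,3,0).round(4),"hi",np.percentile(P,97,0).round(4))
        rr=cv2.minAreaRect((P[:,:2]*1000).astype(np.float32));print("   rect",np.round(rr[0],1),np.round(rr[1],1),round(rr[2],2))
    x,y,z=W[...,0],W[...,1],W[...,2]
    bay=(x>.35)&(x<.85)&(abs(y)<.25)
    show("lamp",bay&(z>.38)&(z<.43))
    yel=(hsv[...,0]>15)&(hsv[...,0]<32)&(hsv[...,1]>150)&(hsv[...,2]>70)
    show("bar",bay&yel&(z>.115)&(z<.16)&(x<.6))
    L=(x>.3)&(x<.65)&(y>.15)&(y<.45)
    show("riserL",L&(z>.06)&(z<.075)); show("amber",L&(z>.08)&(z<.2)); show("cap",L&(z>.163)&(z<.18))
    show("amber body",L&(z>.085)&(z<.135))
    R=(x>.3)&(x<.65)&(y<-.2)&(y>-.5)
    show("riserR",R&(z>.06)&(z<.075));show("white",R&(z>.08)&(z<.2))
    show("lid",(x>.2)&(x<.5)&(y>0)&(y<.3)&yel&(z<.03)&(z>.004))
    show("brush",(x>.3)&(x<.5)&(y<-.1)&(y>-.3)&(z<.03)&(z>.008))
    if n=="top":
        q=cv2.resize(p[90:250,190:370],None,fx=4,fy=3.6,interpolation=cv2.INTER_CUBIC)
E
```

```text
top lamp 4875 med [0.6578 0.0127 0.4167] lo [ 0.6036 -0.1427  0.399 ] hi [0.7127 0.1654 0.4197]
   rect [661.4  11.8] [ 61.6 339.7] 14.14
top bar 345 med [ 0.4932 -0.0304  0.1349] lo [ 0.4703 -0.1089  0.1232] hi [0.5392 0.0536 0.1397]
   rect [506.1 -27.6] [ 44.2 170.9] 14.11
top riserL 1205 med [0.464  0.3546 0.0686] lo [0.4166 0.3095 0.0635] hi [0.522  0.4173 0.0733]
   rect [497.1 282.5] [141.9 316. ] 19.14
top amber 369 med [0.4697 0.35   0.143 ] lo [0.4482 0.1533 0.0918] hi [0.6165 0.3746 0.1818]
   rect [536.7 261.3] [ 45.2 285.1] 33.92
top cap 92 med [0.4718 0.3602 0.1684] lo [0.459  0.153  0.1643] hi [0.6182 0.373  0.1775]
   rect [542.9 259.6] [ 24.8 275.4] 35.79
top amber body 102 med [0.4678 0.3412 0.1138] lo [0.4469 0.1548 0.0883] hi [0.6156 0.3568 0.1345]
   rect [542.2 266.7] [ 34.2 269.3] 40.18
top riserR 1221 med [ 0.439  -0.3449  0.0691] lo [ 0.3982 -0.4079  0.0644] hi [ 0.503  -0.3028  0.0735]
   rect [ 450.7 -357.1] [110.1 112.8] 1.89
top white 340 med [ 0.4688 -0.3651  0.1425] lo [ 0.4498 -0.3876  0.0876] hi [ 0.4901 -0.3527  0.1717]
   rect [ 470.3 -373.5] [46. 4
[... 871 characters left out ...]
8 0.3569 0.1697] lo [0.4624 0.1558 0.1639] hi [0.638  0.3742 0.1786]
   rect [551.  266.1] [ 27.1 276.2] 38.52
scene amber body 263 med [0.4905 0.3548 0.1117] lo [0.4696 0.3418 0.0871] hi [0.4963 0.381  0.1332]
   rect [483.8 359.2] [46.4 26.3] 62.88
scene riserR 977 med [ 0.4741 -0.3371  0.0691] lo [ 0.4009 -0.4044  0.0625] hi [ 0.5095 -0.2999  0.0725]
   rect [ 454.  -353.5] [116.9 111.5] 0.23
scene white 632 med [ 0.4881 -0.3687  0.1312] lo [ 0.4677 -0.3915  0.0828] hi [ 0.4971 -0.3508  0.1696]
   rect [ 479.  -371.6] [40.  45.9] 9.8
scene lid 0
scene brush 430 med [ 0.4091 -0.2044  0.0174] lo [ 0.3212 -0.2987  0.0105] hi [ 0.4731 -0.1851  0.023 ]
   rect [ 418.9 -229.4] [104. 207.] 49.55
```

```bash
cat >> h.py <<'E'
from scipy.spatial.transform import Rotation as Ro
O=np.array([.676,.016,0]);TH=np.radians(14.1)
EX=np.array([np.cos(TH),np.sin(TH),0]);EY=np.array([-np.sin(TH),np.cos(TH),0]);EZ=np.array([0,0,1.])
def B(x,y,z): return O+x*EX+y*EY+z*EZ
def cur():
    s=r.observe();q=s["orientation"];return s["ee_pos"],Ro.from_quat([q[1],q[2],q[3],q[0]]),s
def frame(lean,kind,yaw=TH):
    ex=np.array([np.cos(yaw),np.sin(yaw),0]);ey=np.array([-np.sin(yaw),np.cos(yaw),0])
    L=np.radians(lean);x=np.sin(L)*ex-np.cos(L)*EZ
    y=np.cos(L)*ex+np.sin(L)*EZ if kind=="bar" else ey   # jaw direction
    return Ro.from_matrix(np.c_[x,y,np.cross(x,y)])
def go(p,R=None):
    p0,R0,_=cur(); o=R0.inv().apply(p-p0)
    out=[np.round(o,4)]
    if R is not None:
        for f in (0,180): out.append(np.round((R0.inv()*R*Ro.from_euler('x',f,degrees=True)).as_rotvec(degrees=True),1))
    print(*out)
def bar(a,back=0,lean=35,g=.014):  # TCP so that bar (deg a) is g behind tip
    a=np.radians(a);L=np.radians(lean);x=np.sin(L)*EX-np.cos(L)*EZ
    return B(-.2*np.cos(a),0,.07+.2*np.sin(a))+(g-back)*x
E
python3 - <<'E'
from h import *
p,R,s=cur();print(R.as_matrix().round(3))
F=frame(35,"bar");print("pre",bar(18,.08));go(bar(18,.08),F);go(bar(18,.14),F)
# bottle axis
for n in("top","scene"):
    d=np.load(f"pics/{n}0.npy");W=cloud(n,d);x,y,z=[W[...,i] for i in range(3)]
    L=(x>.42)&(x<.53)&(y>.3)&(y<.42)&(d>0)
    for a,b in((.085,.13),(.09,.1),(.11,.13),(.15,.172),(.166,.18)):
        P=W[L&(z>a)&(z<b)];print(n,a,len(P),P.min(0).round(3),P.max(0).round(3),P.mean(0).round(4))
E
```

```text
[[-0.001  0.39   0.921]
 [-0.001  0.921 -0.39 ]
 [-1.    -0.001 -0.   ]]
pre [ 0.45480386 -0.03956063  0.18586743]
[ 0.0163 -0.3836  0.4343] [ 51.2 -16.1  32.5] [-122.3  -38.7  -19.2]
[-0.0328 -0.4044  0.4068] [ 51.2 -16.1  32.5] [-122.3  -38.7  -19.2]
top 0.085 76 [0.446 0.339 0.086] [0.491 0.362 0.13 ] [0.4658 0.3444 0.1096]
top 0.09 13 [0.447 0.34  0.092] [0.48  0.362 0.1  ] [0.4584 0.3472 0.0962]
top 0.11 39 [0.448 0.339 0.11 ] [0.491 0.355 0.13 ] [0.4668 0.3443 0.1201]
top 0.15 99 [0.455 0.344 0.15 ] [0.483 0.375 0.172] [0.4691 0.3596 0.1656]
top 0.166 66 [0.459 0.349 0.166] [0.483 0.374 0.173] [0.4698 0.3613 0.169 ]
scene 0.085 237 [0.462 0.34  0.085] [0.498 0.386 0.13 ] [0.4878 0.3569 0.1084]
scene 0.09 57 [0.462 0.342 0.09 ] [0.497 0.383 0.1  ] [0.487  0.3565 0.0951]
scene 0.11 113 [0.462 0.34  0.11 ] [0.498 0.386 0.13 ] [0.488  0.357  0.1201]
scene 0.15 101 [0.459 0.351 0.15 ] [0.487 0.377 0.172] [0.4779 0.3622 0.1637]
scene 0.166 52 [0.459 0.351 0.166] [0.486 0.377 0.173] [0.4748 0.3637 0.1696]
```

arm_command(
  offset=[
    [-0.03,-0.02,0.02],
    [-0.06,-0.05,0.05],
    [-0.08,-0.09,0.09],
    [-0.09,-0.13,0.13],
    [-0.09,-0.17,0.17],
    [-0.09,-0.21,0.21],
    [-0.09,-0.25,0.25],
    [-0.09,-0.29,0.29],
    [-0.08,-0.33,0.33],
    [-0.06,-0.37,0.37],
  ],
  rot=[
    [5.1,-1.6,3.3],
    [10.2,-3.2,6.5],
    [15.4,-4.8,9.8],
    [20.5,-6.4,13],
    [25.6,-8,16.3],
    [30.7,-9.7,19.5],
    [35.8,-11.3,22.8],
    [41,-12.9,26],
    [46,-14.5,29.3],
    [51.2,-16.1,32.5],
  ],
  jaw=[0.4,0.4,0.4,0.4,0.4,0.4,0.4,0.4,0.4,0.4],
  squeeze=40,
)

```text
t: 1.35
ee_pos: [0.3969, 0.0097, 0.2673]
orientation: [0.664, 0.582, 0.4, -0.246]
contact_force: [0.5, 1.0, -0.0]
width: 0.395
```

Run:
```python
from h import *
p,R,s=cur();print(p,s["joints"].round(3),s["contact_force"].round(1),s["width"]);F=frame(35,"bar");go(bar(18,.08),F);go(bar(18),F)
```

```text
[0.39687214 0.00967325 0.26731477] [-0.558 -0.308  2.183  0.56   0.895 -1.08 ] [ 0.5  1.  -0. ] 0.39509181274080685
[ 0.0921 -0.0109  0.0618] [ 0.1  0.  -0.2] [-179.9    0.2    0. ]
[ 0.1721 -0.0111  0.0618] [ 0.1  0.  -0.2] [-179.9    0.2    0. ]
```

arm_command(
  offset=[
    [0.02,-0.005,0.03],
    [0.06,-0.011,0.062],
    [0.09,-0.011,0.062],
    [0.11,-0.011,0.062],
    [0.13,-0.011,0.062],
    [0.145,-0.011,0.062],
    [0.16,-0.011,0.062],
    [0.17,-0.011,0.062],
    [0.172,-0.011,0.062],
  ],
  rot=[
    [0,0,0],
    [0,0,0],
    [0,0,0],
    [0,0,0],
    [0,0,0],
    [0,0,0],
    [0,0,0],
    [0,0,0],
    [0,0,0],
  ],
  jaw=[0.4,0.4,0.4,0.4,0.4,0.4,0.4,0.4,0.4],
)

```text
t: 2.48
ee_pos: [0.4978, -0.0257, 0.1183]
orientation: [0.662, 0.581, 0.404, -0.246]
contact_force: [-0.1, -0.1, 0.5]
width: 0.399
```

Run:
```python
from h import *
a=[r.read_camera(n)[0][:,:,::-1] for n in("top","scene")]
A=cv2.resize(a[0][170:270,220:360],(560,400));C=cv2.resize(a[1][150:330,180:400],(488,400))
C=C[:,:240*1] if 0 else C
cv2.imwrite("pics/g1.png",np.hstack([cv2.resize(A,(400,286)),cv2.resize(C,(349,286))]))
print(cur()[2]["contact_force"].round(1),cur()[0])
```

```text
[ 0.5 -0.7 -0.7] [ 0.4979063  -0.0258925   0.11889702]
```

View pics/g1.png

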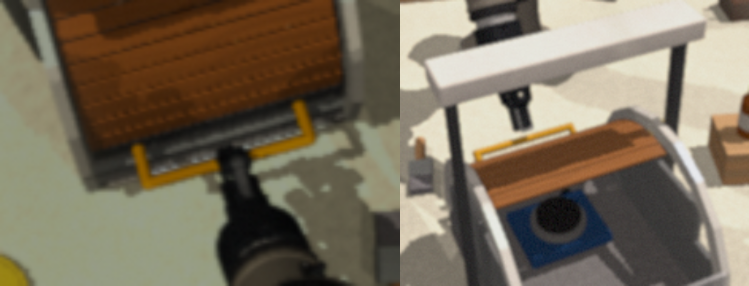

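The left half shows one finger at (235,155), beyond the bar on the bay side, with the hand over the bar's middle. I'll close until the fingers touch the bar, to measure where it is.

arm_command(
  offset=[
    [0,0,0],
    [0,0,0],
    [0,0,0],
    [0,0,0],
    [0,0,0],
  ],
  rot=[
    [0,0,0],
    [0,0,0],
    [0,0,0],
    [0,0,0],
    [0,0,0],
  ],
  jaw=[0.3,0.2,0.1,0.1,0.1],
  squeeze=20,
)

```text
t: 3.2
ee_pos: [0.4981, -0.026, 0.1191]
orientation: [0.663, 0.581, 0.403, -0.246]
contact_force: [-0.0, 0.7, 1.0]
width: 0.099
```

Run:
```python
from h import *
p,R,s=cur();print(R.inv().apply(s["contact_force"]).round(1),s["width"])
for a in range(18,82,4):
    o=R.inv().apply(bar(a)-bar(18));print(a,o.round(3))
```

```text
[-0.8  0.7 -0.7] 0.09855621508724632
18 [0. 0. 0.]
22 [-0.008  0.011  0.   ]
26 [-0.015  0.023  0.   ]
30 [-0.022  0.036  0.   ]
34 [-0.027  0.049  0.   ]
38 [-0.032  0.062  0.   ]
42 [-0.035  0.075  0.   ]
46 [-0.038  0.089  0.   ]
50 [-0.04   0.103  0.   ]
54 [-0.04   0.117  0.   ]
58 [-0.04   0.131  0.   ]
62 [-0.039  0.145  0.   ]
66 [-0.037  0.158  0.001]
70 [-0.034  0.172  0.001]
74 [-0.03   0.185  0.001]
78 [-0.025  0.198  0.001]
```

Run:
```python
from h import *
print(r.observe()["ee_pos"])
for n in("top","scene"):
    p,d=r.read_camera(n);p=p[:,:,::-1].copy();W=cloud(n,d);hsv=cv2.cvtColor(p,cv2.COLOR_BGR2HSV)
    yel=(hsv[...,0]>12)&(hsv[...,0]<35)&(hsv[...,1]>140)&(hsv[...,2]>60)&(d>0)
    L=(W-O)@np.c_[EX,EY,EZ]; 
    for y0 in (-.07,-.05,-.03,0,.03,.05,.07):
        m=yel&(abs(L[...,1]-y0)<.01)&(L[...,0]>-.21)&(L[...,0]<-.165)&(L[...,2]>.11)&(L[...,2]<.16)
        if m.sum()>3: print(n,y0,m.sum(),L[m].mean(0).round(4),L[m].max(0).round(4))
    c=r.get_calibration(n);K=c["intrinsics"];q=c["R"]@r.observe()["ee_pos"]+c["t"];q=K@q/q[2];u,v=q[:2];print(n,"tcp px",u,v)
    if n=="top": cv2.imwrite("pics/g2.png",cv2.resize(p[190:240,265:335],None,fx=11,fy=11,interpolation=cv2.INTER_CUBIC))
```

```text
[ 0.49806765 -0.02604581  0.11907736]
top -0.07 42 [-0.1868 -0.0725  0.1342] [-0.166  -0.0613  0.1409]
top -0.05 30 [-0.1919 -0.0501  0.1357] [-0.1863 -0.04    0.1409]
top -0.03 28 [-0.1914 -0.0307  0.1354] [-0.1859 -0.0217  0.1405]
top 0 6 [-0.1879  0.0004  0.1375] [-0.1866  0.0091  0.1498]
top 0.03 30 [-0.1918  0.0299  0.1358] [-0.1866  0.0396  0.1397]
top 0.05 30 [-0.1918  0.0504  0.1354] [-0.186   0.0599  0.1401]
top 0.07 48 [-0.186   0.0729  0.1337] [-0.167   0.08    0.1393]
top tcp px 297.12337966428953 223.70652470236777
scene -0.07 31 [-0.1846 -0.0716  0.136 ] [-0.1723 -0.0609  0.1385]
scene -0.05 23 [-0.1862 -0.0502  0.1362] [-0.182  -0.0412  0.1411]
scene -0.03 22 [-0.1868 -0.0303  0.1364] [-0.1809 -0.0214  0.139 ]
scene 0 21 [-0.1863 -0.0005  0.1362] [-0.1815  0.0098  0.1399]
scene 0.03 21 [-0.1865  0.0302  0.1361] [-0.1824  0.0396  0.1381]
scene 0.05 20 [-0.1862  0.0501  0.1367] [-0.1826  0.0593  0.1396]
scene 0.07 27 [-0.1845  0.0717  0.1355] [-0.1742  0.0799  0.1396]
scene tcp px 259.98176978643795 243.11747340163774
```

View pics/g2.png

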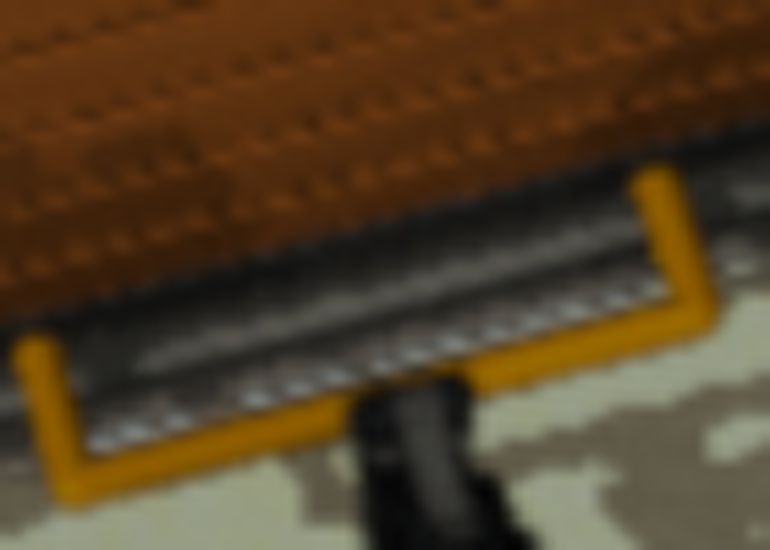

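The fingertip reaches (430,370), just at the bar's far edge. I can't tell from this whether the fingers straddle the bar, so I'll look from the scene camera.

Run:
```python
from h import *
p,d=r.read_camera("scene");p=p[:,:,::-1]
cv2.imwrite("pics/g3.png",cv2.resize(p[195:265,220:310],None,fx=8,fy=8,interpolation=cv2.INTER_CUBIC))
```

```text
(no output)
```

View pics/g3.png

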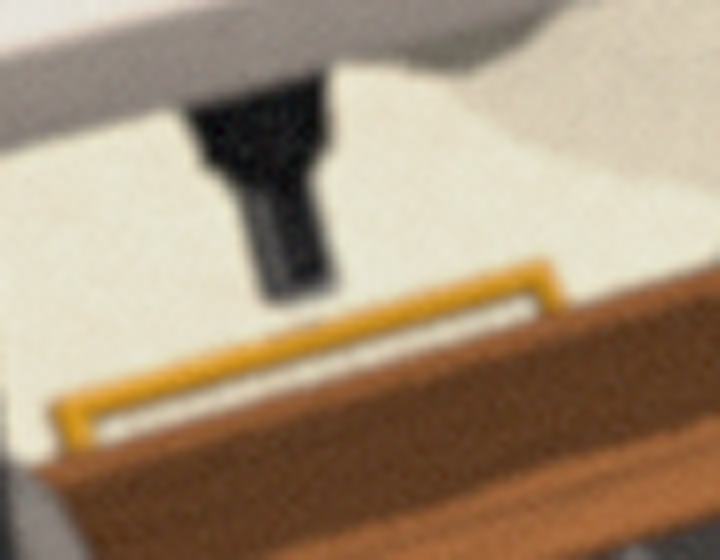

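The tips are still short of the bar: they end at about (300,295) in the crop, above the bar. The visible tip doesn't match the projected TCP, so I'll measure the tip from depth.

Run:
```python
from h import *
s=r.observe();p0=s["ee_pos"];R0=cur()[1];print(p0,((p0-O)@np.c_[EX,EY,EZ]).round(4),R0.as_matrix().round(3))
for n in("top","scene"):
    p,d=r.read_camera(n);W=cloud(n,d);T=R0.inv().apply((W-p0).reshape(-1,3)).reshape(W.shape)
    m=(d>0)&(p.max(2)<75)&(T[...,0]>-.15)&(T[...,0]<.04)&(abs(T[...,1])<.06)&(abs(T[...,2])<.06)&(W[...,2]>.11)
    q=T[m];print(n,len(q),q.max(0).round(3))
    for a in np.arange(-.1,.03,.012):
        k=(q[:,0]>a)&(q[:,0]<a+.012)
        if k.sum()>2:print(a.round(3),k.sum(),q[k].min(0).round(3),q[k].max(0).round(3))
```

```text
[ 0.49805936 -0.02601798  0.11903795] [-0.1828  0.0026  0.119 ] [[ 0.554  0.795  0.249]
 [ 0.143  0.204 -0.969]
 [-0.82   0.572 -0.001]]
top 524 [0.023 0.06  0.06 ]
-0.1 21 [-0.1    0.013 -0.013] [-0.088  0.034  0.017]
-0.088 14 [-0.088  0.013 -0.012] [-0.076  0.032  0.012]
-0.076 4 [-0.074  0.008 -0.012] [-0.07   0.018  0.014]
-0.016 16 [-0.014  0.004 -0.041] [-0.004  0.06   0.047]
-0.004 187 [-0.004  0.031 -0.06 ] [0.008 0.06  0.06 ]
0.008 120 [ 0.008  0.02  -0.059] [0.019 0.036 0.059]
scene 236 [-0.035  0.054  0.016]
-0.1 55 [-0.098 -0.015 -0.01 ] [-0.088  0.054  0.016]
-0.088 72 [-0.088 -0.031 -0.011] [-0.076  0.048  0.012]
-0.076 42 [-0.076 -0.007 -0.004] [-0.064  0.04   0.013]
-0.064 27 [-0.064 -0.003 -0.004] [-0.052  0.023  0.01 ]
-0.052 30 [-0.052  0.002 -0.004] [-0.041  0.022  0.009]
-0.04 10 [-0.04   0.015 -0.004] [-0.035  0.021  0.006]
```

Run:
```python
from h import *
def prof(n,p,d,p0,R0):
    W=cloud(n,d);T=R0.inv().apply((W-p0).reshape(-1,3)).reshape(W.shape)
    m=(d>0)&(abs(T[...,1])<.065)&(abs(T[...,2])<.03)&(T[...,0]>-.16)&(T[...,0]<.03)
    q=T[m];c=p[m]
    for a in np.arange(-.16,.03,.01):
        k=(q[:,0]>a)&(q[:,0]<=a+.01)
        if k.sum()>2:print(n,a.round(3),k.sum(),q[k].min(0).round(3)[1:],q[k].max(0).round(3)[1:],np.median(c[k],0))
p=cv2.imread("pics/scene0.png");d=np.load("pics/scene0.npy")
R=Ro.from_quat([0.14024257,0.69315321,-0.14128149,0.6927555])
print("start");prof("scene",p,d,np.array([0.2046,0.4830,0.2016]),R)
p0,R0,s=cur();p,d=r.read_camera("scene");print("now");prof("scene",p[:,:,::-1],d,p0,R0)
```

```text
start
scene -0.16 21 [-0.034  0.004] [0.04  0.029] [40. 44. 48.]
scene -0.15 141 [-0.065 -0.015] [0.064 0.02 ] [40. 43. 47.]
scene -0.14 165 [-0.064 -0.001] [0.065 0.027] [41. 44. 48.]
scene -0.13 110 [-0.063  0.003] [0.064 0.026] [42. 45. 49.]
scene -0.12 92 [-0.065 -0.013] [0.063 0.029] [43. 47. 51.]
scene -0.11 102 [-0.063 -0.013] [0.064 0.025] [44. 52. 59.]
scene -0.1 84 [-0.065 -0.01 ] [0.065 0.019] [44.  48.5 54. ]
scene -0.09 33 [-0.064  0.005] [0.063 0.018] [49. 56. 60.]
scene -0.08 36 [-0.053 -0.011] [0.059 0.016] [61.5 66.  74. ]
scene -0.07 29 [-0.052  0.003] [0.059 0.016] [64. 75. 79.]
scene -0.06 31 [-0.051 -0.006] [0.058 0.017] [76. 83. 92.]
scene -0.05 11 [-0.05  0.  ] [0.05  0.015] [ 92. 105. 112.]
now
scene -0.1 55 [-0.042 -0.012] [0.056 0.016] [34. 33. 33.]
scene -0.09 73 [-0.047 -0.012] [0.049 0.013] [26. 25. 25.]
scene -0.08 61 [-0.028 -0.011] [0.042 0.013] [28. 29. 29.]
scene -0.07 42 [-0.013 -0.012] [0.029 0.011] [52.5 53.  52.5]
scene -0.06 43 [-0.008 -0.013] [0.023 0.011] [67. 69. 72.]
scene -0.05 42 [-0.009 -0.012] [0.023 0.011] [67. 70. 72.]
scene -0.04 42 [-0.009 -0.012] [0.022 0.011] [84. 89. 91.]
scene -0.03 12 [-0.006 -0.014] [0.018 0.01 ] [164.  182.5 195.5]
scene -0.02 91 [ 0.001 -0.029] [0.012 0.029] [ 62. 144. 188.]
scene -0.01 16 [ 0.003 -0.029] [0.008 0.028] [154.  183.  195.5]
```

The real fingertips sit about 29 mm behind the reported TCP. Start pose and current pose agree on this, and the sideways position is right. I'll correct for it: open the jaw, advance 29 mm along the tool, then close again.

arm_command(
  offset=[
    [0,0,0],
    [0,0,0],
    [0,0,0],
    [0.01,0,0],
    [0.02,0,0],
    [0.029,0,0],
    [0.029,0,0],
  ],
  rot=[
    [0,0,0],
    [0,0,0],
    [0,0,0],
    [0,0,0],
    [0,0,0],
    [0,0,0],
    [0,0,0],
  ],
  jaw=[0.25,0.4,0.4,0.4,0.4,0.4,0.4],
)

```text
t: 4.38
ee_pos: [0.514, -0.0217, 0.0948]
orientation: [0.662, 0.581, 0.404, -0.246]
contact_force: [0.1, 0.0, -0.1]
width: 0.402
```

arm_command(
  offset=[
    [0,0,0],
    [0,0,0],
    [0,0,0],
    [0,0,0],
    [0,0,0],
  ],
  rot=[
    [0,0,0],
    [0,0,0],
    [0,0,0],
    [0,0,0],
    [0,0,0],
  ],
  jaw=[0.3,0.2,0.1,0.1,0.1],
  squeeze=20,
)

```text
t: 5.0
ee_pos: [0.5138, -0.0221, 0.0953]
orientation: [0.663, 0.581, 0.403, -0.246]
contact_force: [-5.2, -2.3, 3.9]
width: 0.125
```

arm_command(
  offset=[
    [-0.004,0.005,0],
    [-0.008,0.011,0],
    [-0.015,0.023,0],
    [-0.022,0.036,0],
    [-0.027,0.049,0],
    [-0.032,0.062,0],
    [-0.035,0.075,0],
    [-0.038,0.089,0],
    [-0.04,0.103,0],
    [-0.04,0.117,0],
  ],
  rot=[
    [0,0,0],
    [0,0,0],
    [0,0,0],
    [0,0,0],
    [0,0,0],
    [0,0,0],
    [0,0,0],
    [0,0,0],
    [0,0,0],
    [0,0,0],
  ],
  jaw=[0.16,0.16,0.16,0.16,0.16,0.16,0.16,0.16,0.16,0.16],
)

```text
t: 6.25
ee_pos: [0.5846, -0.0034, 0.1949]
orientation: [0.662, 0.581, 0.404, -0.246]
contact_force: [-2.0, 0.0, 0.5]
width: 0.16
```

Run:
```python
from h import *
p,R,s=cur();print(R.inv().apply(s["contact_force"]).round(1),s["width"])
go(bar(54,-.029));go(bar(78,-.029));go(bar(74,-.029))
p,d=r.read_camera("scene");W=cloud("scene",d);L=(W-O)@np.c_[EX,EY,EZ];h=cv2.cvtColor(p,cv2.COLOR_RGB2HSV)
m=(h[...,0]>15)&(h[...,0]<32)&(h[...,1]>150)&(abs(L[...,0])<.25)&(abs(abs(L[...,1])-.05)<.02)&(L[...,2]>.1)&(d>0)
print(m.sum(),np.median(L[m],0).round(3))
```

```text
[-1.5 -1.3 -0.5] 0.15967195324653757
[-0.0011  0.0013  0.0035]
[0.0145 0.083  0.0039]
[0.0095 0.07   0.0038]
103 [-0.113 -0.03   0.236]
```

The bar is rising with the hand and is at about 55°. I'll carry on to 78°.

arm_command(
  offset=[
    [0,0.014,0],
    [0.001,0.028,0],
    [0.003,0.041,0],
    [0.006,0.055,0],
    [0.01,0.068,0],
    [0.014,0.08,0],
    [0.016,0.085,0],
    [0.016,0.085,0],
  ],
  rot=[
    [0,0,0],
    [0,0,0],
    [0,0,0],
    [0,0,0],
    [0,0,0],
    [0,0,0],
    [0,0,0],
    [0,0,0],
  ],
  jaw=[0.16,0.16,0.16,0.16,0.16,0.16,0.2,0.25],
)

```text
t: 7.3
ee_pos: [0.6618, 0.0159, 0.2306]
orientation: [0.663, 0.581, 0.403, -0.246]
contact_force: [1.8, 0.2, 1.4]
width: 0.246
```

```bash
cat >> h.py <<'E'
def barpos():
    p,d=r.read_camera("scene");W=cloud("scene",d);L=(W-O)@np.c_[EX,EY,EZ];h=cv2.cvtColor(p,cv2.COLOR_RGB2HSV)
    m=(h[...,0]>15)&(h[...,0]<32)&(h[...,1]>150)&(abs(L[...,0])<.25)&(abs(abs(L[...,1])-.05)<.02)&(L[...,2]>.1)&(d>0)
    q=np.median(L[m],0);print("bar",m.sum(),q.round(3),"deg",np.degrees(np.arctan2(q[2]-.07,-q[0])).round(1));return p
E
python3 - <<'E'
from h import *
p,R,s=cur();print(R.inv().apply(s["contact_force"]).round(1),s["width"],s["joints"].round(2));barpos()
E
```

```text
[-0.1  2.3  0.3] 0.24625747559314087 [-0.23  0.28  1.71  0.46  0.65 -0.78]
bar 110 [-0.027 -0.031  0.272] deg 82.3
```

The shutter is on its stop at about 82°. I'll open the jaw and back out along the fingers.

arm_command(
  offset=[
    [0,0,0],
    [0,0,0],
    [-0.015,0,0],
    [-0.035,0,0],
    [-0.065,0,0],
    [-0.1,0,0],
    [-0.14,-0.01,0],
    [-0.17,-0.03,0],
  ],
  rot=[
    [0,0,0],
    [0,0,0],
    [0,0,0],
    [0,0,0],
    [0,0,0],
    [0,0,0],
    [0,0,0],
    [0,0,0],
  ],
  jaw=[0.35,0.4,0.4,0.4,0.4,0.4,0.6,1],
)

```text
t: 8.35
ee_pos: [0.5423, -0.0147, 0.3553]
orientation: [0.664, 0.581, 0.402, -0.245]
contact_force: [-0.4, 0.4, -0.2]
width: 0.791
```

```bash
cat >> h.py <<'E'
def bot(P,back=0,lean=30):
    F=frame(lean,"bot");return np.array(P)+(.048-back)*F.as_matrix()[:,0]
E
python3 - <<'E'
from h import *
barpos();p,R,s=cur();print(p,s["joints"].round(2));F=frame(30,"bot");print(bot([.472,.362,.13],.11));go(bot([.472,.362,.13],.11),F)
E
```

```text
bar 116 [-0.023 -0.031  0.272] deg 83.4
[ 0.53992936 -0.01484909  0.35655102] [-0.4  -0.05  1.74  0.43  0.98 -0.8 ]
[0.44193397 0.35444793 0.18369358]
[ 0.139  -0.1009 -0.3826] [-89.6   3.9  -4. ] [90.3 -4.  -3.9]
```

arm_command(
  offset=[
    [0,-0.02,-0.03],
    [0,-0.035,-0.07],
    [0,-0.05,-0.11],
    [0,-0.06,-0.15],
    [0,-0.07,-0.19],
    [0.01,-0.08,-0.23],
    [0.03,-0.09,-0.27],
    [0.06,-0.095,-0.31],
    [0.09,-0.1,-0.35],
    [0.12,-0.101,-0.383],
  ],
  rot=[
    [-9,0.4,-0.4],
    [-18,0.8,-0.8],
    [-27,1.2,-1.2],
    [-36,1.6,-1.6],
    [-45,2,-2],
    [-54,2.4,-2.4],
    [-63,2.8,-2.8],
    [-72,3.2,-3.2],
    [-81,3.6,-3.6],
    [-89.6,3.9,-4],
  ],
  jaw=[1,1,1,1,1,1,1,1,1,1],
)

```text
t: 9.65
ee_pos: [0.4339, 0.3543, 0.1968]
orientation: [0.859, -0.062, 0.497, 0.108]
contact_force: [0.2, -0.5, 0.6]
width: 0.998
```

Run:
```python
from h import *
barpos();p,R,s=cur();print(p,s["joints"].round(2));F=frame(30,"bot");print(bot([.472,.362,.13]));go(bot([.472,.362,.13],.09),F);go(bot([.472,.362,.13]),F)
p,d=r.read_camera("top");q,_=r.read_camera("scene")
cv2.imwrite("pics/b1.png",np.hstack([cv2.resize(p[200:300,120:220,::-1],(400,400)),cv2.resize(q[170:280,350:460,::-1],(400,400))]))
```

```text
bar 131 [-0.024  0.032  0.273] deg 83.3
[0.43410601 0.35658512 0.19320867] [ 0.68  0.2   1.89 -0.37  0.61 -0.9 ]
[0.49527693 0.36784676 0.08843078]
[ 0.0318 -0.0041  0.0015] [ 0.6 -0.3 -0.1] [-179.4    0.2   -0.5]
[ 0.1218 -0.0043  0.002 ] [ 0.6 -0.3 -0.1] [-179.4    0.2   -0.5]
```

View pics/b1.png

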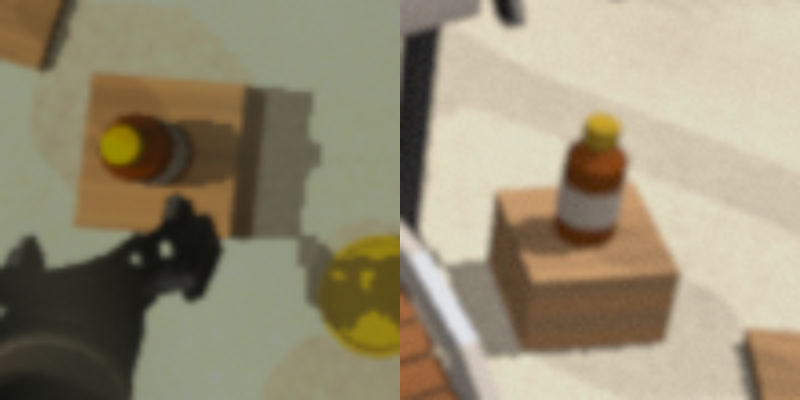

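The bottle stands clear between the two open fingers (left one at about (30,250), right one at (190,240) in the left half). I'll advance around it and then check the gaps.

arm_command(
  offset=[
    [0.02,-0.004,0.002],
    [0.04,-0.004,0.002],
    [0.06,-0.004,0.002],
    [0.08,-0.004,0.002],
    [0.1,-0.004,0.002],
    [0.112,-0.004,0.002],
    [0.122,-0.004,0.002],
    [0.122,-0.004,0.002],
  ],
  rot=[
    [0.6,-0.3,0],
    [0.6,-0.3,0],
    [0.6,-0.3,0],
    [0.6,-0.3,0],
    [0.6,-0.3,0],
    [0.6,-0.3,0],
    [0.6,-0.3,0],
    [0.6,-0.3,0],
  ],
  jaw=[1,1,1,1,1,1,1,1],
)

```text
t: 10.8
ee_pos: [0.4959, 0.3642, 0.0919]
orientation: [0.86, -0.055, 0.496, 0.104]
contact_force: [-0.1, -0.5, -0.2]
width: 0.996
```

Run:
```python
from h import *
p0,R0,s=cur();print(p0,s["contact_force"].round(1));q,d=r.read_camera("scene");W=cloud("scene",d)
T=R0.inv().apply((W-p0).reshape(-1,3)).reshape(W.shape)
m=(d>0)&(abs(T[...,0]+.04)<.012)&(abs(T[...,1])<.08)&(abs(T[...,2])<.05)&(W[...,2]>.08);t=T[m];c=q[m].astype(int)
red=(c[:,0]>c[:,2]+35)|(c.min(1)>110);
print("bottle y",t[red].min(0).round(3),t[red].max(0).round(3));t=t[c.max(1)<90]
for s_ in(-1,1):
    k=t[t[:,1]*s_>.02];print(len(k),k.min(0).round(3),k.max(0).round(3))
cv2.imwrite("pics/b2.png",cv2.resize(q[180:270,355:460,::-1],None,fx=6,fy=6,interpolation=cv2.INTER_CUBIC))
```

```text
[0.49591931 0.36420668 0.09190618] [-0.1 -0.5 -0.2]
bottle y [-0.052 -0.046 -0.021] [-0.028  0.061  0.025]
8 [-0.052 -0.055  0.006] [-0.046 -0.047  0.011]
11 [-0.052  0.042 -0.003] [-0.046  0.047  0.011]
```

View pics/b2.png

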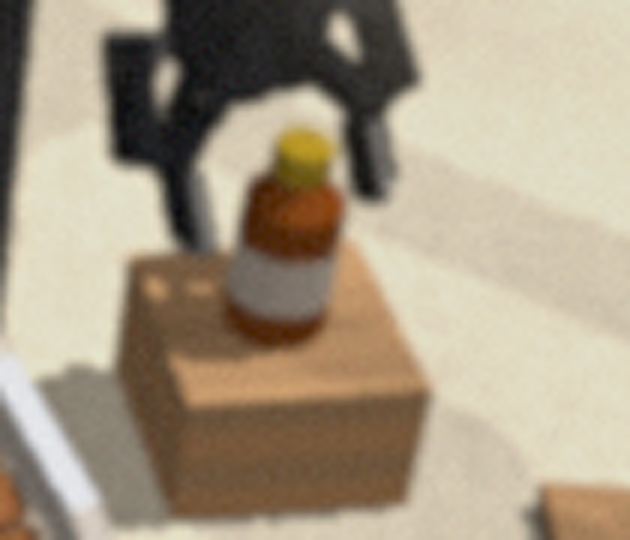

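The fingers sit either side of the bottle, roughly centred (inner faces at x about 205 and 355, bottle about 235–340). I'll go 4 mm deeper and close slowly.

arm_command(
  offset=[
    [0.004,-0.001,0],
    [0.004,-0.001,0],
    [0.004,-0.001,0],
    [0.004,-0.001,0],
    [0.004,-0.001,0],
    [0.004,-0.001,0],
    [0.004,-0.001,0],
    [0.004,-0.001,0],
    [0.004,-0.001,0],
    [0.004,-0.001,0],
  ],
  rot=[
    [0,0,0],
    [0,0,0],
    [0,0,0],
    [0,0,0],
    [0,0,0],
    [0,0,0],
    [0,0,0],
    [0,0,0],
    [0,0,0],
    [0,0,0],
  ],
  jaw=[0.9,0.8,0.75,0.7,0.65,0.6,0.55,0.5,0.45,0.4],
  squeeze=50,
)

```text
t: 12.1
ee_pos: [0.4984, 0.3646, 0.0892]
orientation: [0.861, -0.055, 0.495, 0.105]
contact_force: [-1.3, 1.7, 6.1]
width: 0.522
```

Run:
```python
from h import *
p0,R0,s=cur();print(p0,s["contact_force"].round(1),s["width"]);q,d=r.read_camera("scene")
cv2.imwrite("pics/b3.png",cv2.resize(q[180:270,355:460,::-1],None,fx=5,fy=5,interpolation=cv2.INTER_CUBIC))
```

```text
[0.49836665 0.36459808 0.08923741] [-1.3  1.7  6.1] 0.5215360441054745
```

View pics/b3.png

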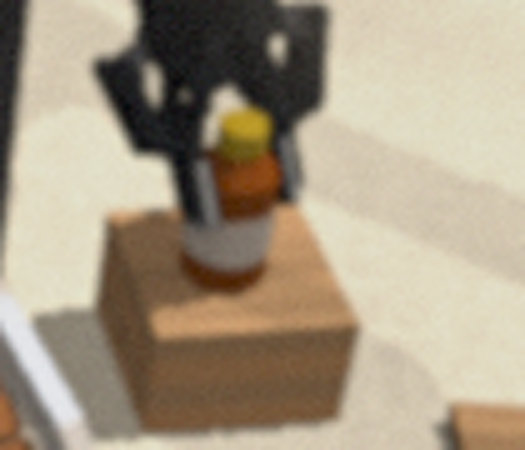

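The bottle is gripped (opening 44 mm). I'll raise the squeeze and lift 100 mm straight up.

arm_command(
  offset=[
    [0,0,0],
    [-0.004,0,0.0025],
    [-0.013,0,0.0075],
    [-0.026,0,0.015],
    [-0.043,0,0.025],
    [-0.061,0,0.035],
    [-0.076,0,0.044],
    [-0.0866,0,0.05],
    [-0.0866,0,0.05],
  ],
  rot=[
    [0,0,0],
    [0,0,0],
    [0,0,0],
    [0,0,0],
    [0,0,0],
    [0,0,0],
    [0,0,0],
    [0,0,0],
    [0,0,0],
  ],
  jaw=[0.4,0.4,0.4,0.4,0.4,0.4,0.4,0.4,0.4],
  squeeze=70,
)

```text
t: 13.28
ee_pos: [0.4981, 0.3634, 0.1894]
orientation: [0.861, -0.055, 0.495, 0.104]
contact_force: [-0.6, -0.6, -2.0]
width: 0.514
```

```bash
cat >> h.py <<'E'
def bottle(xy):
    # warm/white bottle points near xy, by height bands, scene camera (sees far side, right/left edges)
    for n in("scene","top"):
        q,d=r.read_camera(n);W=cloud(n,d);c=q.astype(int)
        near=(d>0)&(np.hypot(W[...,0]-xy[0],W[...,1]-xy[1])<.045)&(c[...,0]>c[...,2]+30)
        zt=np.percentile(W[near][:,2],98);yel=near&(c[...,1]>100)&(c[...,2]<70)
        print(n,"top z",zt.round(4),"cap",yel.sum(),W[yel].min(0).round(4),W[yel].max(0).round(4),W[yel].mean(0).round(4),"px",np.argwhere(yel).mean(0).round(1))
        k=W[near];
        for a in np.arange(zt-.1,zt,.02):
            j=k[(k[:,2]>a)&(k[:,2]<=a+.02)]
            if len(j)>8:print("  dz",(a-zt).round(2),len(j),j.min(0).round(3)[:2],j.max(0).round(3)[:2])
E
python3 - <<'E'
from h import *
p0,R0,s=cur();print(p0,s["contact_force"].round(1),s["width"],s["joints"].round(2));barpos();bottle((.472,.362))
print("tool y horiz?",R0.as_matrix().round(3))
E
```

```text
[0.49810873 0.36335648 0.18941121] [-0.6 -0.6 -2. ] 0.5135901542765419 [ 0.6   0.29  1.78 -0.31  0.59 -0.98]
bar 133 [-0.024 -0.031  0.273] deg 83.4
scene top z 0.2696 cap 57 [0.4479 0.3443 0.2573] [0.4905 0.3777 0.2721] [0.4773 0.3571 0.2679] px [173.1 409.6]
  dz -0.1 103 [0.469 0.335] [0.498 0.377]
  dz -0.08 9 [0.486 0.347] [0.499 0.378]
  dz -0.06 34 [0.485 0.343] [0.497 0.385]
  dz -0.04 131 [0.458 0.34 ] [0.499 0.379]
  dz -0.02 109 [0.443 0.343] [0.489 0.382]
top top z 0.2702 cap 315 [0.4282 0.3221 0.0614] [0.5165 0.3727 0.2718] [0.4703 0.3469 0.1108] px [236.9 160.4]
  dz -0.04 47 [0.459 0.338] [0.492 0.375]
  dz -0.02 93 [0.46  0.341] [0.484 0.366]
tool y horiz? [[ 0.487 -0.234  0.841]
 [ 0.125  0.972  0.198]
 [-0.864  0.009  0.503]]
```

Bottle lifted and upright; its axis is 26 mm behind the reported TCP, as planned. I'll measure the pad centre directly, then work out the transfer.

```bash
cat >> h.py <<'E'
def tgt(xb,foot,yb=0): return B(xb+.026,yb,foot+.019)
E
python3 - <<'E'
from h import *
for n in("scene","top"):
    q,d=r.read_camera(n);W=cloud(n,d);L=(W-O)@np.c_[EX,EY,EZ]
    m=(d>0)&(abs(L[...,2]-.092)<.006)&(q.max(2)<70)&(np.hypot(L[...,0]+.06,L[...,1])<.06)
    k=L[m]
    if len(k)>20:print(n,len(k),k.mean(0).round(4),k.min(0).round(4),k.max(0).round(4),"circle",cv2.minEnclosingCircle((k[:,:2]*1000).astype(np.float32)))
F=frame(30,"bot");p0,R0,s=cur()
go(tgt(-.2,.17),F);go(tgt(-.06,.12),F)
E
```

```text
top 427 [-0.0624 -0.0005  0.0908] [-0.095  -0.0336  0.0861] [-0.0295  0.0329  0.0976] circle ((-61.74959182739258, -0.671126127243042), 33.62288284301758)
[-0.0447 -0.3807 -0.0687] [-0.7  0.  -0.1] [ 1.793e+02 -1.000e-01 -1.000e-01]
[ 0.0686 -0.3798  0.0275] [-0.7  0.  -0.1] [ 1.793e+02 -1.000e-01 -1.000e-01]
```

The pad is at bay (-62, -1) mm with a radius of 33.6 mm, which fits the model. Now the transfer to the bay's front.

arm_command(
  offset=[
    [-0.002,-0.015,-0.003],
    [-0.006,-0.05,-0.009],
    [-0.011,-0.095,-0.017],
    [-0.017,-0.145,-0.026],
    [-0.023,-0.195,-0.035],
    [-0.029,-0.245,-0.044],
    [-0.035,-0.295,-0.053],
    [-0.04,-0.34,-0.061],
    [-0.044,-0.37,-0.067],
    [-0.0447,-0.381,-0.0687],
  ],
  rot=[
    [0,0,0],
    [-0.2,0,0],
    [-0.4,0,0],
    [-0.7,0,0],
    [-0.7,0,0],
    [-0.7,0,0],
    [-0.7,0,0],
    [-0.7,0,0],
    [-0.7,0,0],
    [-0.7,0,0],
  ],
  jaw=[0.4,0.4,0.4,0.4,0.4,0.4,0.4,0.4,0.4,0.4],
)

```text
t: 14.78
ee_pos: [0.5076, -0.0282, 0.1892]
orientation: [0.86, -0.06, 0.496, 0.106]
contact_force: [-0.4, -0.2, -1.8]
width: 0.516
```

Run:
```python
from h import *
p0,R0,s=cur();print(p0,s["contact_force"].round(1),s["width"],s["joints"].round(2));F=frame(30,"bot")
bottle(B(-.2,0,0)[:2]);print(B(-.2,0,0))
for x,f in((-.13,.15),(-.062,.125),(-.062,.10),(-.062,.094)):go(tgt(x,f),F)
```

```text
[ 0.50763305 -0.02822992  0.18922946] [-0.4 -0.2 -1.8] 0.5157088513614565 [-0.42  0.09  2.05  0.54  0.65 -2.61]Traceback (most recent call last):
  File "<stdin>", line 3, in <module>
  File "h.py", line 39, in bottle
    print(n,"top z",zt.round(4),"cap",yel.sum(),W[yel].min(0).round(4),W[yel].max(0).round(4),W[yel].mean(0).round(4),"px",np.argwhere(yel).mean(0).round(1))
                                                ~~~~~~~~~~^^^
    return umr_minimum(a, axis, None, out, keepdims, initial, where)
ValueError: zero-size array to reduction operation minimum which has no identity
```

Run:
```python
from h import *
F=frame(30,"bot")
for x,f in((-.13,.15),(-.062,.125),(-.062,.10),(-.062,.094)):go(tgt(x,f),F)
```

```text
[0.0526 0.0021 0.0502] [-0.1  0.1 -0. ] [ 1.799e+02 -1.000e-01 -2.000e-01]
[0.1083 0.0021 0.0965] [-0.1  0.1 -0. ] [ 1.799e+02 -1.000e-01 -2.000e-01]
[0.1299 0.0021 0.084 ] [-0.1  0.1 -0. ] [ 1.799e+02 -1.000e-01 -2.000e-01]
[0.1351 0.0021 0.081 ] [-0.1  0.1 -0. ] [ 1.799e+02 -1.000e-01 -2.000e-01]
```

arm_command(
  offset=[
    [0.013,0.001,0.012],
    [0.03,0.002,0.028],
    [0.053,0.002,0.05],
    [0.072,0.002,0.066],
    [0.09,0.002,0.082],
    [0.103,0.002,0.092],
    [0.1083,0.002,0.0965],
    [0.1083,0.002,0.0965],
  ],
  rot=[
    [0,0,0],
    [0,0,0],
    [0,0,0],
    [0,0,0],
    [0,0,0],
    [0,0,0],
    [0,0,0],
    [0,0,0],
  ],
  jaw=[0.4,0.4,0.4,0.4,0.4,0.4,0.4,0.4],
)

```text
t: 15.82
ee_pos: [0.6407, 0.0101, 0.144]
orientation: [0.86, -0.061, 0.495, 0.108]
contact_force: [-0.1, -0.6, -2.2]
width: 0.514
```

Run:
```python
from h import *
p0,R0,s=cur();print(p0,s["contact_force"].round(1),s["width"],s["joints"].round(2));F=frame(30,"bot")
p=barpos();L=((p0-O)@np.c_[EX,EY,EZ]);print(L)
for f in (.1,.094,.092,.084):go(tgt(-.062,f),F)
t,d=r.read_camera("top")
cv2.imwrite("pics/p1.png",np.hstack([cv2.resize(p[200:320,210:330,::-1],(400,400)),cv2.resize(t[110:230,220:340,::-1],(400,400))]))
```

```text
[0.64069955 0.0100745  0.14398785] [-0.1 -0.6 -2.2] 0.5139545564018837 [-0.23  0.37  1.81  0.47  0.54 -2.4 ]
bar 171 [-0.023 -0.039  0.272] deg 83.4
[-0.03568046  0.00285274  0.14398785]
[ 0.0218 -0.0026 -0.0127] [ 0.   0.1 -0.1] [-180.     0.2    0.2]
[ 0.027  -0.0027 -0.0158] [ 0.   0.1 -0.1] [-180.     0.2    0.2]
[ 0.0288 -0.0027 -0.0168] [ 0.   0.1 -0.1] [-180.     0.2    0.2]
[ 0.0357 -0.0027 -0.0208] [ 0.   0.1 -0.1] [-180.     0.2    0.2]
```

View pics/p1.png

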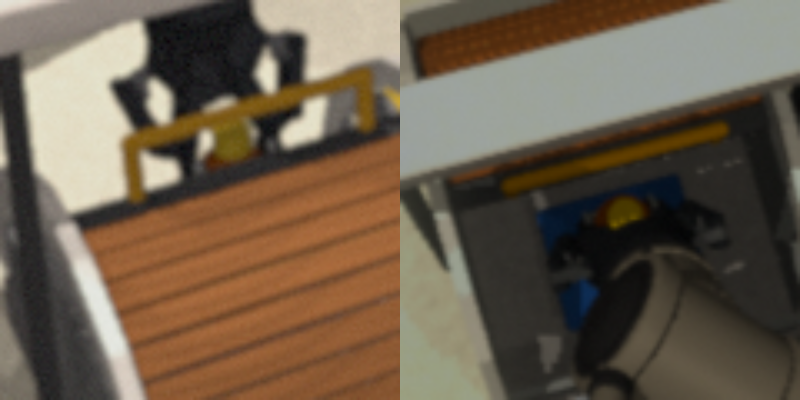

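The top view shows the bottle's cap at (625,210) over the pad and clear of the lift bar and lamp; the shutter is open. I'll check the cap's position by its ray.

Run:
```python
from h import *
q,d=r.read_camera("top");W=cloud("top",d);L=(W-O)@np.c_[EX,EY,EZ];c=q.astype(int)
m=(d>0)&(np.hypot(L[...,0]+.06,L[...,1])<.04)&(L[...,2]>.195)&(L[...,2]<.24)&(c[...,0]>70)&(c[...,2]<60)&(c[...,1]>.6*c[...,0])
k=L[m];print(len(k),k.mean(0).round(4),k.min(0).round(4),k.max(0).round(4))
t=k[k[:,2]>np.percentile(k[:,2],95)-.006];print(len(t),cv2.minEnclosingCircle((t[:,:2]*1000).astype(np.float32)),t.mean(0))
```

```text
43 [-0.0625  0.0006  0.2247] [-0.0694 -0.0098  0.2212] [-0.0535  0.0118  0.2291]
40 ((-64.08443450927734, 1.3548355102539062), 11.317593574523926) [-0.06280775  0.00057304  0.22492919]
```

The cap is within 2 mm of the pad centre. I'll go down to just above the pad.

arm_command(
  offset=[
    [0.006,-0.001,-0.0035],
    [0.013,-0.0015,-0.0075],
    [0.019,-0.0015,-0.011],
    [0.024,-0.0015,-0.014],
    [0.027,-0.0015,-0.0155],
    [0.027,-0.0015,-0.0155],
  ],
  rot=[
    [0,0,0],
    [0,0,0],
    [0,0,0],
    [0,0,0],
    [0,0,0],
    [0,0,0],
  ],
  jaw=[0.4,0.4,0.4,0.4,0.4,0.4],
)

```text
t: 16.73
ee_pos: [0.6412, 0.0081, 0.1129]
orientation: [0.86, -0.061, 0.495, 0.107]
contact_force: [-0.1, -0.1, -2.1]
width: 0.52
```

arm_command(
  offset=[
    [0.0017,0,-0.001],
    [0.0035,0,-0.002],
    [0.0035,0,-0.002],
  ],
  rot=[
    [0,0,0],
    [0,0,0],
    [0,0,0],
  ],
  jaw=[0.4,0.4,0.4],
)

```text
t: 17.1
ee_pos: [0.6418, 0.0081, 0.11]
orientation: [0.86, -0.061, 0.495, 0.107]
contact_force: [-1.4, 1.3, 2.9]
width: 0.513
```

Contact: the force rose by about 5 N at ee z = 0.110. Now I'll press.

arm_command(
  offset=[
    [0.0017,0,-0.001],
    [0.0035,0,-0.002],
    [0.0052,0,-0.003],
    [0.0052,0,-0.003],
  ],
  rot=[
    [0,0,0],
    [0,0,0],
    [0,0,0],
    [0,0,0],
  ],
  jaw=[0.4,0.4,0.4,0.4],
)

```text
t: 17.6
ee_pos: [0.6422, 0.0081, 0.1045]
orientation: [0.861, -0.061, 0.494, 0.107]
contact_force: [-4.5, 1.7, 10.9]
width: 0.52
```

arm_command(
  offset=[
    [0.0015,0,-0.0008],
    [0.0028,0,-0.0016],
    [0.0028,0,-0.0016],
  ],
  rot=[
    [0,0,0],
    [0,0,0],
    [0,0,0],
  ],
  jaw=[0.4,0.4,0.4],
)

```text
t: 17.98
ee_pos: [0.6428, 0.0082, 0.1031]
orientation: [0.861, -0.061, 0.493, 0.107]
contact_force: [-9.0, 1.7, 19.2]
width: 0.518
```

Net force is about 21 N, and it rose 8 N over the last 1.4 mm, so the pad is on its stop. Hold for 1.25 s.

arm_command(
  offset=[
    [0.0005,0,-0.0003],
    [0.0005,0,-0.0003],
    [0.0005,0,-0.0003],
    [0.0005,0,-0.0003],
    [0.0005,0,-0.0003],
    [0.0005,0,-0.0003],
    [0.0005,0,-0.0003],
    [0.0005,0,-0.0003],
    [0.0005,0,-0.0003],
    [0.0005,0,-0.0003],
  ],
  rot=[
    [0,0,0],
    [0,0,0],
    [0,0,0],
    [0,0,0],
    [0,0,0],
    [0,0,0],
    [0,0,0],
    [0,0,0],
    [0,0,0],
    [0,0,0],
  ],
  jaw=[0.4,0.4,0.4,0.4,0.4,0.4,0.4,0.4,0.4,0.4],
)

```text
t: 19.23
ee_pos: [0.643, 0.0082, 0.103]
orientation: [0.861, -0.061, 0.493, 0.107]
contact_force: [-10.1, 1.9, 21.9]
width: 0.518
```

Run:
```python
from h import *
p0,R0,s=cur();print(p0,s["contact_force"].round(1),s["wrist_torque"].round(2))
q,d=r.read_camera("top");W=cloud("top",d);L=(W-O)@np.c_[EX,EY,EZ];c=q.astype(int)
m=(d>0)&(np.hypot(L[...,0]+.06,L[...,1])<.04)&(L[...,2]>.17)&(L[...,2]<.24)&(c[...,0]>70)&(c[...,2]<60)&(c[...,1]>.6*c[...,0])
k=L[m];print(len(k),k.mean(0).round(4),k.min(0).round(4),k.max(0).round(4))
m=(d>0)&(np.hypot(L[...,0]+.06,L[...,1])<.05)&(L[...,2]>.07)&(L[...,2]<.1)&(q.max(2)<60);print("pad?",m.sum(),np.percentile(L[m][:,2],[10,50,90]).round(4))
```

```text
[0.64295519 0.00824019 0.10303971] [-10.1   1.9  21.9] [0.37 0.36 0.26]
38 [-0.0593 -0.0022  0.1829] [-0.0663 -0.0122  0.1793] [-0.0521  0.0073  0.186 ]
pad? 47 [0.0707 0.0781 0.0827]
```

The cap dropped 42 mm from its hover height of 33 mm above contact, so the pad is about 8 mm down, and it has been held for over a second. Now I'll raise it slowly until the force is gone.

arm_command(
  offset=[
    [-0.0015,0,0.0009],
    [-0.003,0,0.0017],
    [-0.0045,0,0.0026],
    [-0.006,0,0.0035],
    [-0.0075,0,0.0043],
    [-0.0085,0,0.0049],
    [-0.0095,0,0.0055],
    [-0.0095,0,0.0055],
  ],
  rot=[
    [0,0,0],
    [0,0,0],
    [0,0,0],
    [0,0,0],
    [0,0,0],
    [0,0,0],
    [0,0,0],
    [0,0,0],
  ],
  jaw=[0.4,0.4,0.4,0.4,0.4,0.4,0.4,0.4],
)

```text
t: 20.27
ee_pos: [0.6416, 0.008, 0.1105]
orientation: [0.86, -0.061, 0.495, 0.107]
contact_force: [0.6, 0.8, 3.2]
width: 0.516
```

```bash
cat >> h.py <<'E'
def cap():
    q,d=r.read_camera("top");W=cloud("top",d);L=(W-O)@np.c_[EX,EY,EZ];c=q.astype(int)
    m=(d>0)&(np.hypot(L[...,0]+.06,L[...,1])<.04)&(L[...,2]>.15)&(L[...,2]<.24)&(c[...,0]>70)&(c[...,2]<60)&(c[...,1]>.6*c[...,0])
    k=L[m];print("cap",len(k),k.mean(0).round(4),k.min(0).round(4),k.max(0).round(4))
E
python3 - <<'E'
from h import *
p0,R0,s=cur();print(p0,s["contact_force"].round(1),s["wrist_torque"].round(2));cap()
E
```

```text
[0.64156843 0.00800337 0.11047173] [0.6 0.8 3.2] [-0.01 -0.03  0.11]
cap 35 [-0.0602 -0.0019  0.1908] [-0.0662 -0.0123  0.1871] [-0.0537  0.0079  0.1934]
```

arm_command(
  offset=[
    [-0.0005,0,0.0003],
    [-0.0008,0,0.0005],
    [-0.0008,0,0.0005],
    [-0.0008,0,0.0005],
  ],
  rot=[
    [0,0,0],
    [0,0,0],
    [0,0,0],
    [0,0,0],
  ],
  jaw=[0.4,0.4,0.4,0.4],
)

```text
t: 20.82
ee_pos: [0.6414, 0.008, 0.1112]
orientation: [0.86, -0.061, 0.495, 0.107]
contact_force: [1.3, 0.1, 0.2]
width: 0.515
```

The pad now carries only about the bottle's weight. Releasing slowly.

arm_command(
  offset=[
    [0,0,0],
    [0,0,0],
    [0,0,0],
    [0,0,0],
    [0,0,0],
    [0,0,0],
    [0,0,0],
    [0,0,0],
    [0,0,0],
  ],
  rot=[
    [0,0,0],
    [0,0,0],
    [0,0,0],
    [0,0,0],
    [0,0,0],
    [0,0,0],
    [0,0,0],
    [0,0,0],
    [0,0,0],
  ],
  jaw=[0.52,0.55,0.58,0.62,0.68,0.75,0.85,0.95,1],
  squeeze=20,
)

```text
t: 21.95
ee_pos: [0.6414, 0.0081, 0.1113]
orientation: [0.86, -0.061, 0.495, 0.107]
contact_force: [0.1, -1.2, -0.2]
width: 0.997
```

Run:
```python
from h import *
p0,R0,s=cur();print(p0,s["contact_force"].round(1),s["width"]);cap()
```

```text
[0.64139756 0.00808165 0.11133369] [ 0.1 -1.2 -0.2] 0.9972877981747534
cap 36 [-0.0604  0.0005  0.191 ] [-0.0673 -0.0099  0.1866] [-0.0532  0.0104  0.1944]
```

The bottle is standing free. Withdraw along the fingers.

arm_command(
  offset=[
    [-0.01,0,0],
    [-0.025,0,0],
    [-0.045,0,0],
    [-0.07,0,0],
    [-0.1,0,0],
    [-0.13,0,0],
    [-0.16,0,-0.02],
    [-0.18,0,-0.05],
    [-0.19,0,-0.08],
    [-0.19,0,-0.1],
  ],
  rot=[
    [0,0,0],
    [0,0,0],
    [0,0,0],
    [0,0,0],
    [0,0,0],
    [0,0,0],
    [0,0,0],
    [0,0,0],
    [0,0,0],
    [0,0,0],
  ],
  jaw=[1,1,1,1,1,1,1,1,1,1],
)

```text
t: 23.25
ee_pos: [0.4637, -0.0369, 0.2265]
orientation: [0.86, -0.061, 0.494, 0.107]
contact_force: [0.9, -0.4, 0.1]
width: 0.999
```

Run:
```python
from h import *
p0,R0,s=cur();print(p0,s["contact_force"].round(1));cap();p=barpos()
q,d=r.read_camera("top");W=cloud("top",d);L=(W-O)@np.c_[EX,EY,EZ]
m=(d>0)&(abs(L[...,2]-.09)<.02)&(q.max(2)<70)&(np.hypot(L[...,0]+.06,L[...,1])<.04);k=L[m];print("pad",len(k),np.median(k,0).round(4),k.min(0).round(4),k.max(0).round(4))
cv2.imwrite("pics/end.png",np.hstack([cv2.resize(p[:,:,::-1],(400,300)),cv2.resize(q[110:230,210:370,::-1],(400,300))]))
```

```text
[ 0.46369901 -0.03692473  0.22648019] [ 0.9 -0.4  0.1]
cap 75 [-6.51e-02 -1.00e-04  1.90e-01] [-0.077  -0.0117  0.171 ] [-0.0533  0.0109  0.1951]
bar 118 [-0.023 -0.031  0.273] deg 83.4
pad 280 [-0.0701  0.0033  0.0883] [-0.0965 -0.0395  0.0735] [-0.0212  0.0395  0.1095]
```

View pics/end.png

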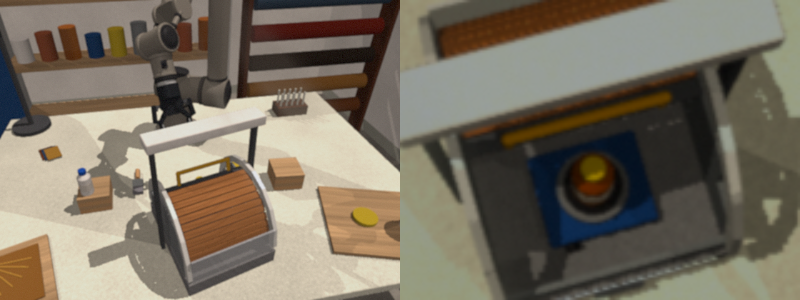

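The bottle stands upright in the middle of the black pad (cap at (592,170) in the right half), the shutter is open, and the white bottle and brush look untouched. Handing in.

```bash
python3 -c "
from plant import r
print(r.finish_job())"
```

```text
the job is handed in; nothing more can be done
None
```

The job is done and handed in, at about 23 s on the robot's clock. I rolled the shutter up to its stop and pressed the amber bottle down on the pad for more than a second. I then let the pad rise and left the bottle standing free.

**Last checks:**
- **Shutter:** it stayed open with the hand away, with the lift bar at about 83° against 82° expected.
- **Pad press:** net force reached about 21–24 N, above the 14 N needed, and the foot came to about 84 mm above the table, which is 8 mm down.
- **Release:** the pad carried only about the bottle's weight before I opened the fingers.
- **Bottle:** the cap was within about 3 mm of the pad's centre and 190–195 mm high, so the bottle is upright on a raised pad.
- **Other items:** the white bottle and the brush look unmoved in the last picture. I did not measure them or the lid again, and the lid's place was not in view there.

**What disagreed:**
- **Fingertips:** the real fingertips are about 29 mm behind the reported tool point, so my first pinch closed short of the lift bar. I measured the offset from the camera and corrected for it.
- **Side force:** about 10 N built up sideways during the press and vanished as the pad rose.
- **Pad depth reading:** the last one was mixed with the blue mixer body around the pad, so I judged the pad's height from the cap instead.

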